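Put the returned survey kit away: battery packs in rows on the tray, adapter in the crate

ROBOT

A 7-joint arm with a two-finger parallel gripper is mounted at the origin on the work surface. World frame = base frame: x ahead of the robot, y to its left, z up, the work surface at z = 0. Lengths are in m, angles in rad, forces in N, time in s.
With the tool pointing down it reaches from about 0.375 to 0.925 m from the base axis. Payload 3.1 kg.
Tool frame: the origin (TCP) lies midway between the tips of the shut fingers; the grasp point (between the pads) lies 19 mm behind it (tcp_to_grasp is the distance from the TCP to the grasp point, in m); z points along the fingers, y is the line along which they close (so a half turn about z gives the same grasp; the last joint's range is limited). The gripper opens to 85 mm and grips with 20 to 120 N. Pads are 22 mm wide; open, the fingers measure 114 mm over their backs; the gripper's body (76 mm by 85 mm) begins 54 mm behind the grasp point. The pads swing forward as they close: fully open they stand 13 mm farther back than shut.
Start: joints at [-1.257, 0.383, 0.044, 1.598, -0.018, 1.161, -0.05], TCP at [0.26, 0.596, 0.231] pointing down, gripper open.
Joint ranges: [-2.61, 2.61], [-0.41, 2.15], [-1.48, 1.57], [0, 2.5], [-1.57, 4.71], [0.05, 1.97], [-2.85, 2.85]. Speed limits (rad/s): [2.79, 2.79, 3.14, 3.14, 3.14, 3.14, 3.14].

INTERFACE

Orientations are given as a unit quaternion [x, y, z, w].
In Python, from cell import get_obs, grab_frame, camera_params, sign_off, spot_in, tcp_to_grasp gives the robot as it stands.
- The arm moves only by the tool jog_arm, never from a script. Its argument "moves" is a list of rows, each a list of 2 entries, a list of its own where there are three numbers: the shift along the tool's x, y, z in m, then the turn about the tool's z in rad. A call has exactly 8 rows; each row shifts and turns the commanded pose from where the row before left it, along the tool's axes as they then stand; what a row does not reach is not made up. A row lasts 1/8 s, in which the tool goes at most 62.5 mm and 10.7 degrees, less where a joint would pass 70% of its speed; a pose out of reach is approached as far as the arm can. A call with a gripper value outside its range is refused whole. "jaw" is the closure, from -1 (fully open) to 1 (shut), set as the call begins (left out, the last holds). The fingers move at their own pace and stop on an object; "force" is the grip in N (left out, the last holds). Time passes only in rows, so rows that do not move let the fingers close, or fill a call up. It gives the time, the measured TCP pose, the force, the opening and the grip force at its end, in the units of the state.
- get_obs(): the state, without advancing time (a new reading comes with each control period).
- grab_frame(name): name is "scene" or "top" or "wrist"; returns (picture, depth): 400x640x3 uint8, blue, green, red; 400x640 float32, m along the optical axis (not along the pixel's ray), 0 where there is no reading.
- camera_params(name): a dict with "fx", "fy", "cx", "cy" (pixels), "R" (3x3) and "t" (3): a world point X has camera coordinates R X + t. Camera axes: x right, y down, z forward; pixel columns grow to the right and rows downward; lengths in m; the calibration is good to about 2 mm. A picture is of the moment at which its call begins: read the wrist's pose just before it. camera_params takes no time and is no camera call; for the wrist camera it gives the pose at the moment of the call.
- sign_off(): hands the job in; it is judged then, once.
Trained networks look in the newest picture that a camera, given by its name, has taken for a name from the list of things; names that differ only in an ending like _2 or _b are one class to them, and where a whole thing is asked for, a point or a joint stands for the part that bears it (a point fixed in the world has none). Each returns a list of dicts, best first, with "conf" (0 to 1); they miss things now and then, are a little off and sometimes report something else, mostly with a low value. They report only what shows in the picture. A call takes as long as a camera call. They do not tell look-alikes from the thing itself.
- spot_in(camera, thing): "rect" ([centre column, centre row, width, height] in pixels, round what is visible of it).
The state is a dict: "clock": time; "qpos": joint angles; "joint_vel": joint speeds; "joint_efforts": joint torques, N m; "eef_pos": TCP position; "tcp_rot": TCP orientation; "contact_force": force on the tool from outside, world axes, zero at the start; "ft_torque": the same for the moment, N m; "opening": opening from 0.0 (shut) to 1.0 (fully open); "finger_force": force on a finger pad.
Only numpy, scipy, OpenCV 4.12 (cv2) and the standard library are available. Lean on these libraries where they do the work, as an engineer would, in place of code of your own. Each camera call takes 0.05 s, during which the arm holds its last target. There are 200 camera calls.

TASK

Put the returned kit away with the rest. Lay the three loose battery packs flat on the tray as a second row, each one squarely end to end with a pack of the row already there and midway between that row and the tray's near rim, so that the six make a neat grid, and stand the loose tribrach adapter upright on the floor of the crate's empty cell. Set everything down gently, do not drop it, and leave the pieces already put away and the other things on the bench where they are.

Things in the scene. Friction and masses are not known exactly. Their poses are not given: they have to be found in the camera images.
- tray: low fixed aluminium tray, black rubber floor; outside 224 (x) by 260 mm (y), rim 4 mm thick, 17 mm high, floor top at 4 mm; origin at the centre of its underside. Three packs lie in its +x half (away from the robot), long axis along tray x, centres x = +50, y = -74, 0, +74 mm. The -x half is empty; matching places x = -50, y = -74, 0, +74 mm: 16 mm between rows, 34 mm between neighbours
- laid_a: a rechargeable instrument battery pack already lying in the tray's first row, same kind as the loose ones, 84 x 40 x 28 mm (about 0.22 kg; x long, y across, z up); origin at the centre of its underside. Stays where it is
- laid_b: a rechargeable instrument battery pack already lying in the tray's first row, same kind as the loose ones, 84 x 40 x 28 mm (about 0.22 kg; x long, y across, z up); origin at the centre of its underside. Stays where it is
- laid_c: a rechargeable instrument battery pack already lying in the tray's first row, same kind as the loose ones, 84 x 40 x 28 mm (about 0.22 kg; x long, y across, z up); origin at the centre of its underside. Stays where it is
- pack_a: a battery pack lying loose and flat on the bench between tray and crate, for the second row: a teal plastic block, 84 x 40 x 28 mm (about 0.22 kg; x long, y across, z up), grey panel and black latch ribs on top, black contact plate on the +x end; origin at the centre of its underside. Either end may lead
- pack_b: a battery pack lying loose and flat on the bench between tray and crate, for the second row: a teal plastic block, 84 x 40 x 28 mm (about 0.22 kg; x long, y across, z up), grey panel and black latch ribs on top, black contact plate on the +x end; origin at the centre of its underside. Either end may lead
- pack_c: a battery pack lying loose and flat on the bench between tray and crate, for the second row: a teal plastic block, 84 x 40 x 28 mm (about 0.22 kg; x long, y across, z up), grey panel and black latch ribs on top, black contact plate on the +x end; origin at the centre of its underside. Either end may lead
- adapter: tribrach adapter standing loose on the bench: turned metal, 80 mm tall, about 0.4 kg; steel flange dia 60 mm (height 0 to 10), black body dia 50 (to 36), aluminium head dia 44 (36 to 66), brass stud dia 16 on top; small eyepiece low on the side. Origin at the centre of its underside, z up. Grip the head from above, about 60 mm above the underside; its turn about z does not matter
- stored_a: same shape and size as adapter, already standing in one of the crate's cells; origin at the centre of its underside. Stays where it is
- stored_b: same shape and size as adapter, already standing in one of the crate's cells; origin at the centre of its underside. Stays where it is
- stored_c: same shape and size as adapter, already standing in one of the crate's cells; origin at the centre of its underside. Stays where it is
- crate: open grey plastic crate, fixed, 163 x 163 mm outside, 42 mm high, walls 5 mm, floor top at 5 mm, two 5 mm crossing walls (top at 35 mm) make four cells 74 mm square; origin at the centre of its underside, cell centres at x, y = +/-39.5 mm. Three cells hold adapters; the cell at x = -39.5, y = -39.5 mm is empty. Turned to any angle
- lens_cap: bystander: black round lens cap, dia 57 mm, 18 mm high, lying among the loose pieces; origin at the centre of its underside
- mouse: bystander: black computer mouse, 84 x 52 x 32 mm, lying among the loose pieces; origin at the centre of its underside
- screwdriver: bystander: screwdriver 190 mm long lying across beyond the loose pieces; origin near the middle of its underside
- handset: bystander: white remote handset 160 x 46 x 24 mm lying beyond the tray; origin at the centre of its underside
Things that resemble listed ones, but are neither listed nor needed, are in the scene too. Leave any purple look-alike of the adapter alone.

How it is judged:
By the outcome, as a careful person would: the job done as asked, in the order asked, and still so for the second after the job is handed in, with the robot touching nothing.
It also fails if it takes over 72 s, if anything falls off the work surface, if the arm or the gripper's body presses on something with over 40 N, if the wrist force passes 120 N, or if a joint passes its speed limit or range.

## Working session

There is one attempt and no reset: what is moved stays moved. The work goes in short steps, Python scripts to look and compute and a tool call to move; the robot and the scene stay as the last step left them, time stands still between calls to the robot, and variables do not carry over. Pictures are saved under pics/ and viewed, at most 10 in all, crops included, and the job is handed in when it is done.

Besides the shell and the picture viewer there is one more tool, called after ">>>" as name([rows], argument=value, ...), one row to a line, values as JSON. jog_arm: Moves the arm, as the interface text tells. Its arguments: {"type":"object","properties":{"moves":{"type":"array"},"jaw":{"type":"number"},"force":{"type":"number"}},"required":["moves"]}

```bash
ls; mkdir -p pics; python3 - <<'E'
from cell import *
import cv2,numpy as np
o=get_obs();print({k:np.round(v,3) for k,v in o.items()},tcp_to_grasp)
for c in ("top","scene"):
    im,d=grab_frame(c);cv2.imwrite(f"pics/{c}0.png",im);np.save(f"pics/{c}0.npy",d)
    p=camera_params(c);print(c,p['fx'],p['cx'],p['cy'],np.round(p['R'],3).tolist(),np.round(p['t'],3))
    for n in ("pack_a","adapter","crate","tray") :
        if c=="top": print(n,[(np.round(r['rect']).tolist(),round(r['conf'],2)) for r in spot_in(c,n)])
E
```

```text
pics
{'clock': np.float64(0.0), 'qpos': array([-1.257,  0.384,  0.044,  1.6  , -0.018,  1.161, -0.05 ]), 'joint_vel': array([ 0.002, -0.001, -0.   ,  0.   ,  0.   ,  0.   , -0.001]), 'joint_efforts': array([ 0.0000e+00, -4.3346e+01,  1.0250e+00, -2.4952e+01,  1.1000e-02,
        1.1000e-02,  0.0000e+00]), 'eef_pos': array([0.26 , 0.595, 0.23 ]), 'tcp_rot': array([ 0.204,  0.979, -0.001, -0.   ]), 'contact_force': array([-0.608, -0.28 ,  0.002]), 'ft_torque': array([-0.016, -0.011,  0.015]), 'finger_force': np.float64(0.0), 'opening': np.float64(1.001)} 0.0187
top 388.9006419347581 325.11834210514945 204.99039425809096 [[0.007, -1.0, 0.022], [-0.995, -0.01, -0.101], [0.101, -0.021, -0.995]] [-0.01   0.553  0.88 ]
pack_a [([317.0, 153.0, 22.0, 35.0], 0.82), ([383.0, 105.0, 81.0, 14.0], 0.67), ([307.0, 203.0, 33.0, 36.0], 0.59), ([236.0, 202.0, 21.0, 37.0], 0.57), ([375.0, 249.0, 30.0, 39.0], 0.56)]
adapter [([318.0, 250.0, 25.0, 26.0], 0.98), ([342.0, 297.0, 29.0, 30.0], 0.56)]
crate [([462.0, 224.0, 90.0, 85.0], 0.64)]
tray [([206.0, 224.0, 120.0, 101.0], 0.64)]
scene 446.9633776237574 315.79212443344045 195.29543991298564 [[0.583, 0.812, 0.009], [0.583, -0.411, -0.701], [-0.566, 0.414, -0.713]] [-0.322 -0.329  1.63 ]
```

View pics/top0.png

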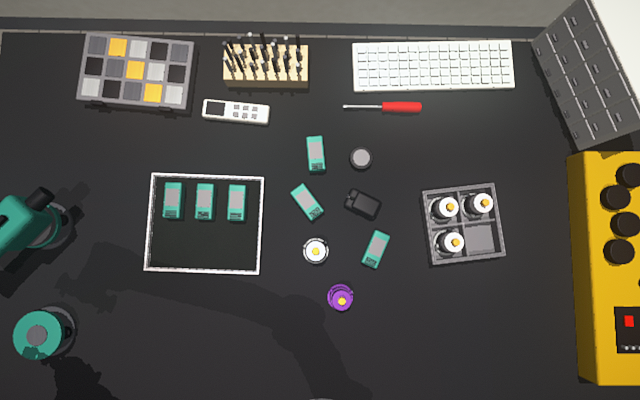

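View pics/scene0.png

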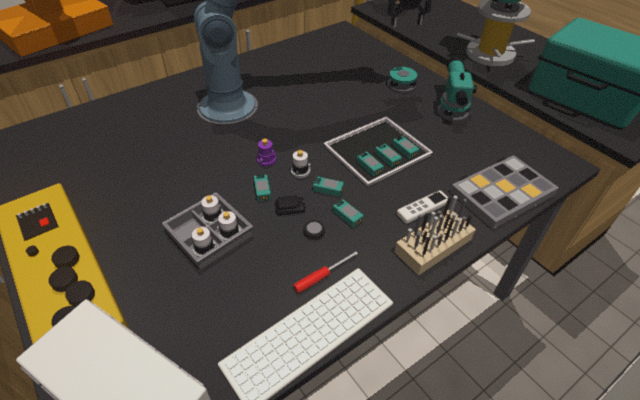

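The top view shows the tray at (205,224), with three laid packs in its upper row. The loose packs are at (316,153), (307,202) and (375,249), the white adapter is at (316,250), and the purple look-alike is at (341,297). The crate is at (463,224) with its empty cell at (481,238).

Things that could be mistaken for what I want:
- **Adapter:** loose white one (316,250), chosen; purple (341,297), no; stored ones at (445,207), (481,203) and (452,242), no.
- **Packs:** laid ones (172,201), (204,201) and (237,202), no; loose ones (316,153), (307,202) and (375,249), chosen.

```bash
cat > h.py <<'E'
from cell import *
import cv2,numpy as np
def world(cam,p,d):
    v,u=np.indices(d.shape)
    X=np.stack([(u-p['cx'])/p['fx']*d,(v-p['cy'])/p['fy']*d,d],-1)
    W=(X-p['t'])@p['R']           # R^T (X-t)
    W[d<=0]=np.nan
    return W
def teal(im):
    h=cv2.cvtColor(im,cv2.COLOR_BGR2HSV)
    return ((h[...,0]>75)&(h[...,0]<100)&(h[...,1]>90)&(h[...,2]>50)).astype(np.uint8)
def on_plane(p,uv,z):
    uv=np.atleast_2d(uv); r=np.c_[(uv[:,0]-p['cx'])/p['fx'],(uv[:,1]-p['cy'])/p['fy'],np.ones(len(uv))]@p['R']
    c=-p['R'].T@p['t']; return c+r*((z-c[2])/r[:,2])[:,None]
def rect(pts):
    (cx,cy),(w,h),a=cv2.minAreaRect(pts.astype(np.float32)*1000)
    if w<h: w,h,a=h,w,a+90
    return np.round([cx,cy,w,h,(a+90)%180-90],1)
def packs(im,d,p,lo=.02,hi=.036,tealonly=True):
    """rects (mm,deg) of pack tops, by depth height and teal around"""
    W=world(None,p,d); H=(W[...,2]>lo)&(W[...,2]<hi)
    n,l,s,c=cv2.connectedComponentsWithStats(H.astype(np.uint8),connectivity=4)
    t=teal(im)
    for i in range(1,n):
        m=l==i
        if s[i,4]>150 and t[m].mean()>.2:
            print(np.round(c[i]),'n',s[i,4],'z',round(float(np.median(W[m][:,2])*1000),1),'rect',rect(W[m][:,:2]))
E
python3 - <<'E'
from h import *
im=cv2.imread('pics/top0.png');d=np.load('pics/top0.npy');p=camera_params('top')
packs(im,d,p)
W=world(0,p,d)
for n,(u,v) in dict(floor=(205,250),bench=(290,300),ad=(316,250),cell=(483,240),stud=(316,251)).items(): print(n,np.round(W[v,u]*1000,1))
def blob(mask,name):
    n,l,s,c=cv2.connectedComponentsWithStats(mask.astype(np.uint8))
    for i in range(1,n):
        if s[i,4]>60: print(name,np.round(c[i]),s[i,4],rect(W[l==i][:,:2]),'mean',np.round(np.nanmean(W[l==i],0)*1000,1))
roi=np.zeros(d.shape,bool);roi[170:280,135:270]=1
blob(roi&(W[...,2]>.010)&(W[...,2]<.020),'rim')
roi[:]=0;roi[175:275,415:512]=1
blob(roi&(W[...,2]>.028)&(W[...,2]<.048),'crate')
roi[175:320,290:512]=1
blob(roi&(W[...,2]>.057)&(W[...,2]<.072),'heads')
blob(roi&(W[...,2]>.074),'stud')
E
```

```text
[316. 153.] n 587 z 29.0 rect [678.9  18.5  84.4  39.9   6. ]
[173. 200.] n 658 z 32.6 rect [563.5 347.7  84.4  40.2  -2. ]
[205. 201.] n 636 z 32.6 rect [561.3 274.6  82.9  40.9  -1.3]
[307. 201.] n 608 z 28.9 rect [562.7  37.7  84.   40.   37.4]
[237. 202.] n 629 z 32.8 rect [559.2 200.5  84.2  40.7  -1.4]
[376. 248.] n 625 z 28.9 rect [ 454.  -123.2   83.7   40.2  -23.6]
floor [446.6 276.3   4.8]
bench [331.8  75.    1.7]
ad [449.5  15.2  80.4]
cell [ 475.1 -384.9    3. ]
stud [447.4  15.2  81.4]
rim [201. 223.] 1338 [511.4 276.6 267.3 230.1  88.3] mean [510.2 285.5  16.2]
crate [466. 223.] 1704 [ 515.  -325.4  173.5  172.1  -82.5] mean [ 513.8 -330.2   39.4]
crate [471. 205.] 137 [ 557.8 -350.    54.8   31.2    6.6] mean [ 556.5 -343.5   38.3]
crate [438. 210.] 117 [ 543.7 -272.5   51.6   41.6   25.4] mean [ 543.2 -266.2   39.3]
crate [443. 241.] 124 [ 474.3 -281.    54.5   33.9   -5.9] mean [ 472.1 -275.7   38.7]
heads [480. 203.] 159 [ 558.6 -357.7   42.2   42.2  -78.3] mean [ 557.9 -352.6   68.8]
heads [446. 207.] 146 [ 549.4 -279.4   42.6   40.8  -31.7] mean [ 547.8 -275.5   69.1]
heads [449. 242.] 115 [ 468.2 -281.9   43.5   24.5   14.7] mean [ 468.3 -279.5   68.2]
heads [316. 250.] 255 [448.9  16.1  41.5  41.4 -62.8] mean [448.8  16.1  66.8]
heads [341. 299.] 274 [342.7 -41.5  42.5  41.6   1.3] mean [343.1 -41.2  66.6]
stud [485. 202.] 61 [ 557.7 -358.2   17.8   15.2  -20.1] mean [ 558.2 -357.2   83.5]
stud [450. 205.] 61 [ 551.9 -283.4   23.8   15.8  -45. ] mean [ 549.3 -280.2   83.4]
```

```bash
cat >> h.py <<'E'
def pose():
    o=get_obs(); x,y,z,w=o['tcp_rot']
    from scipy.spatial.transform import Rotation as R
    M=R.from_quat(o['tcp_rot']).as_matrix()
    return o['eef_pos']*1000, np.degrees(np.arctan2(M[1,1],M[0,1])), M, o
def plan(wps,start=None):
    """wps: (x,y,z mm, theta deg of tool y, rows). prints rows in tool axes; chained from the measured pose"""
    P,th,M,o=pose()
    print('at',np.round(P,1),round(th,1),'tilt',np.round(M[:2,2],3),'t',round(float(o['clock']),2),'open',round(float(o['opening']),3))
    if start: P,th=np.array(start[:3],float),start[3]
    rows=[]
    for x,y,z,t,n in wps:
        for k in range(n,0,-1):
            r=np.radians(th); a=np.array([[-np.sin(r),np.cos(r),0],[np.cos(r),np.sin(r),0],[0,0,-1]])
            s=np.round(a@((np.array([x,y,z])-P)/k)); dt=(t-th+180)%360-180
            g=round(-np.radians(dt)/k,2)
            P=P+a.T@s; th-=np.degrees(g); rows.append([(s/1000).round(3).tolist(),g])
            if np.linalg.norm(s)>60 or abs(g)>.18: print('TOO FAST')
    for i in range(0,len(rows),8): print(rows[i:i+8])
    print('end',P.round(1),round(th,1))
E
python3 - <<'E'
from h import *
im=cv2.imread('pics/top0.png')[120:320,280:400]
cv2.imwrite('pics/crop0.png',cv2.resize(im,None,fx=3,fy=3,interpolation=cv2.INTER_CUBIC))
plan([(563,38,200,127.4,14),(563,38,90,127.4,2)])
E
```

```text
at [260.  595.4 230.8] 66.4 tilt [-0.    -0.001] t 0.3 open 1.002
[[[-0.036, -0.028, 0.002], np.float64(-0.08)], [[-0.033, -0.031, 0.002], np.float64(-0.08)], [[-0.031, -0.033, 0.002], np.float64(-0.08)], [[-0.028, -0.035, 0.002], np.float64(-0.07)], [[-0.026, -0.037, 0.002], np.float64(-0.08)], [[-0.022, -0.039, 0.002], np.float64(-0.07)], [[-0.02, -0.041, 0.002], np.float64(-0.08)], [[-0.016, -0.042, 0.002], np.float64(-0.07)]]
[[[-0.013, -0.043, 0.002], np.float64(-0.08)], [[-0.01, -0.044, 0.003], np.float64(-0.07)], [[-0.007, -0.045, 0.002], np.float64(-0.08)], [[-0.003, -0.046, 0.003], np.float64(-0.07)], [[0.0, -0.046, 0.002], np.float64(-0.08)], [[0.004, -0.045, 0.003], np.float64(-0.07)], [[-0.0, -0.0, 0.055], np.float64(-0.0)], [[-0.0, -0.0, 0.055], np.float64(-0.0)]]
end [562.7  37.8  89.8] 127.1
```

View pics/crop0.png

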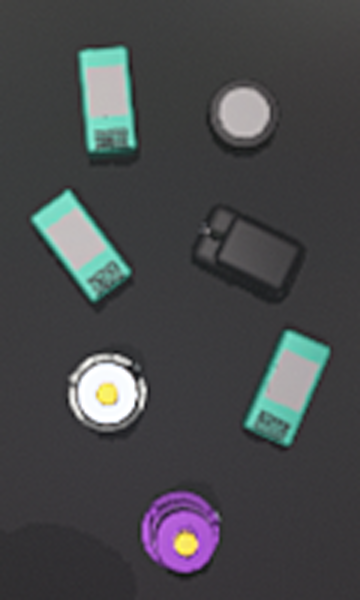

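The crop shows three teal packs with a grey panel and black ribs at crop (107,100), (82,245) and (287,388). The white-headed, steel-flanged adapter is at (107,393) and the purple look-alike is at (182,533), which I'll leave alone. I'm starting with the pack at (82,245).

>>> jog_arm([
  [[-0.036,-0.028,0.002],-0.08],
  [[-0.033,-0.031,0.002],-0.08],
  [[-0.031,-0.033,0.002],-0.08],
  [[-0.028,-0.035,0.002],-0.07],
  [[-0.026,-0.037,0.002],-0.08],
  [[-0.022,-0.039,0.002],-0.07],
  [[-0.02,-0.041,0.002],-0.08],
  [[-0.016,-0.042,0.002],-0.07],
], jaw=-1, force=40)

```text
clock: 1.3
eef_pos: [0.4336, 0.2767, 0.2155]
tcp_rot: [-0.1, 0.995, 0.0, 0.0]
contact_force: [0.4, 0.2, 0.3]
opening: 1.001
finger_force: 0.0
```

>>> jog_arm([
  [[-0.013,-0.043,0.002],-0.08],
  [[-0.01,-0.044,0.003],-0.07],
  [[-0.007,-0.045,0.002],-0.08],
  [[-0.003,-0.046,0.003],-0.07],
  [[0,-0.046,0.002],-0.08],
  [[0.004,-0.045,0.003],-0.07],
  [[0,0,0.055],0],
  [[0,0,0.055],0],
])

```text
clock: 2.3
eef_pos: [0.5644, 0.0374, 0.0901]
tcp_rot: [-0.318, 0.948, -0.0, 0.002]
contact_force: [0.3, 1.3, -0.4]
opening: 1.001
finger_force: 0.0
```

```bash
python3 - <<'E'
from h import *
plan([(563,38,20,127.4,4),(563,38,4,127.4,3)])
p=camera_params('wrist');im,d=grab_frame('wrist');cv2.imwrite('pics/w1.png',im)
W=world(0,p,d)
print('cam',np.round(-p['R'].T@p['t'],3))
packs(im,d,p)
E
```

```text
at [564.4  37.4  90.1] 127.0 tilt [0.004 0.001] t 2.3 open 1.001
[[[0.0, 0.0, 0.018], np.float64(-0.0)], [[0.0, 0.0, 0.017], np.float64(-0.0)], [[0.0, 0.001, 0.018], np.float64(-0.0)], [[0.001, 0.0, 0.017], np.float64(-0.01)], [[-0.0, 0.0, 0.005], np.float64(0.0)], [[-0.0, 0.0, 0.006], np.float64(0.0)], [[-0.0, 0.0, 0.005], np.float64(0.0)]]
end [563.   37.5   4.1] 127.6
cam [ 0.511 -0.003  0.231]
[327. 206.] n 6621 z 26.9 rect [558.   37.7  82.8  40.1  37.5]
[235. 299.] n 1929 z 26.7 rect [662.6  21.8  62.   31.4   6.1]
[521. 294.] n 980 z 30.1 rect [523.8 195.1  28.9  22.4  88.4]
[520. 391.] n 440 z 26.8 rect [587.2 255.9  18.8  13.3 -23.9]
```

View pics/w1.png

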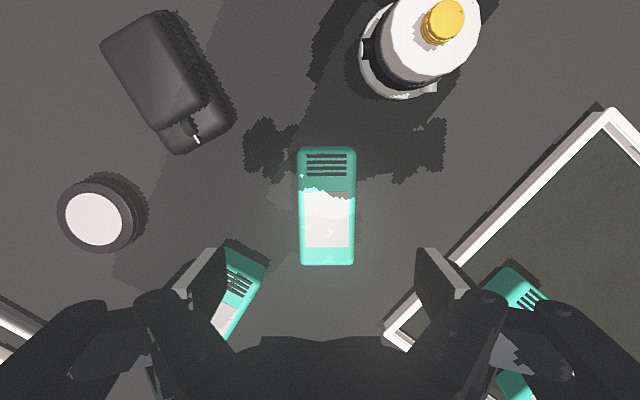

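The wrist view shows the pack at (327,206) between the open fingers, with part of another pack at (235,299), the mouse at (160,70) and the cap at (95,220). The wrist and top cameras disagree by about 4 mm along x, so I'm checking with the scene camera and the settled wrist.

```bash
python3 - <<'E'
from h import *
im=cv2.imread('pics/scene0.png');d=np.load('pics/scene0.npy');p=camera_params('scene');print('scene');packs(im,d,p)
W=world(0,p,d); 
for z0,z1 in((.057,.072),(.074,.095)):
    m=((W[...,2]>z0)&(W[...,2]<z1)).astype(np.uint8); n,l,s,c=cv2.connectedComponentsWithStats(m)
    [print(np.round(c[i]),s[i,4],rect(W[l==i][:,:2])) for i in range(1,n) if 30<s[i,4]<600]
P,th,M,o=pose();print(P,th,M[:2,2])
p=camera_params('wrist');im,d=grab_frame('wrist');print('wrist');packs(im,d,p)
P,th,M,o=pose();print(P,th,M[:2,2])
E
```

```text
scene
[579. 105.] n 429 z 28.1 rect [ 743.  1013.1  357.4   31.3   11.7]
[405. 145.] n 259 z 30.1 rect [563.1 346.2  84.9  44.4  -2.3]
[388. 153.] n 271 z 30.2 rect [560.2 271.1  86.7  46.2  -5.2]
[369. 162.] n 283 z 30.4 rect [ 5.584e+02  1.988e+02  8.820e+01  4.570e+01 -5.000e-01]
[261. 185.] n 291 z 27.0 rect [ 452.9 -125.4   86.5   39.8  -23.9]
[328. 184.] n 303 z 26.8 rect [561.4  35.5  83.5  44.6  37.7]
[347. 211.] n 352 z 26.8 rect [677.9  16.   85.5  41.3   4.5]
[57. 29.] 386 [-833.  -359.2  438.6  149.7   83.4]
[486.  43.] 158 [ 281.9 1037.9  183.6  146.2   16.3]
[520.  43.] 49 [ 380.  1168.4   69.6   23.2   45. ]
[583.  96.] 435 [ 744.9 1013.3  358.4   50.8   15.6]
[225.  98.] 126 [ 38.3 -21.2 115.5  50.6  64.3]
[448. 100.] 78 [497.3 610.1  93.5  38.   -8.2]
[265. 145.] 102 [343.3 -44.9  41.2  40.4  68.8]
[299. 157.] 109 [448.7  13.2  41.6  39.1 -33.9]
[209. 204.] 142 [ 471.  -293.3   42.9   42.5  -22.1]
[227. 220.] 172 [ 549.2 -283.6   43.3   43.   -30.8]
[201. 236.] 179 [ 558.9 -361.2   43.2   42.6  -13.6]
[494.  40.] 143 [ 316.3 1066.8  108.8   61.2   29.3]
[225.  93.] 174 [ 36.9 -19.6 120.4  54.6  65. ]
[450.  96.] 66 [486.1 607.5  85.3  23.4 -22.8]
[209. 199.] 35 [ 470.3 -292.7   19.3   13.4  -30.1]
[ 42. 219.] 200 [ 278.2 -673.2   99.    52.8  -10. ]
[226. 215.] 39 [ 548.2 -282.6   14.7   14.4  -35.8]
[199. 231.] 43 [ 557.8 -361.3   16.    14.4   19.9]
[ 28. 235.] 35 [ 320.4 -711.    33.    21.7   21.1]
[ 31. 250.] 99 [ 381.9 -711.4   25.1   24.6   64.9]
[556.9160616   37.19755158  81.61007768] 127.11909565529527 [-0.0125445 -0.0025659]
wrist
[319. 219.] n 7011 z 26.9 rect [558.2  37.9  83.7  40.1  37.5]
[231. 310.] n 1307 z 26.7 rect [653.2  26.5  44.5  21.6   8.7]
[520. 301.] n 389 z 28.4 rect [515.4 189.   23.5  10.5 -56. ]
[556.42589768  37.45388139  84.0185968 ] 127.14217555789877 [-0.01445984 -0.00258157]
```

>>> jog_arm([
  [[0.001,0,0.018],0],
  [[0,0,0.018],0],
  [[0,0,0.018],0],
  [[0,0,0.014],0],
  [[0,0,0.01],0],
  [[0,0,0.005],0],
  [[0,0,0.002],0],
  [[0,0,0],0],
])

```text
clock: 3.4
eef_pos: [0.5623, 0.0375, 0.0055]
tcp_rot: [-0.318, 0.948, -0.0, 0.0]
contact_force: [0.1, 0.2, 0.5]
opening: 0.998
finger_force: 0.0
```

```bash
python3 - <<'E'
from h import *
plan([(561,37,4,127.4,1)])
E
```

```text
at [562.3  37.5   5.5] 127.1 tilt [0.001 0.   ] t 3.4 open 0.998
[[[0.001, 0.0, 0.001], np.float64(-0.0)]]
end [561.5  36.9   4.5] 127.1
```

>>> jog_arm([
  [[0.001,0,0.001],0],
  [[0,0,0],0],
  [[0,0,0],0],
  [[0,0,0],0],
  [[0,0,0],0],
  [[0,0,0],0],
  [[0,0,0],0],
  [[0,0,-0.003],0],
], jaw=1, force=40)

```text
clock: 4.4
eef_pos: [0.5604, 0.0365, 0.0065]
tcp_rot: [-0.319, 0.948, -0.0, -0.001]
contact_force: [-0.1, 0.3, -3.8]
opening: 0.459
finger_force: 42.6
```

```bash
python3 - <<'E'
from h import *
# targets: top-frame minus (1.5,1)
c=np.array([511.3,275.9])-[1.5,1]; a=np.radians(-1.65); x=np.array([np.cos(a),np.sin(a)]);y=np.array([-x[1],x[0]])
for k in(-74,0,74): print(k,np.round(c-50*x+k*y,1))
p=camera_params('wrist');im,d=grab_frame('wrist');packs(im,d,p);cv2.imwrite('pics/w2.png',im)
P,th,M,o=pose();print(o['finger_force'])
t=c-50*x+74*y
plan([(561,37,45,127.1,2),(561,37,90,127.1,1),(t[0],t[1],90,88.35,8),(t[0],t[1],60,88.35,2),(t[0],t[1],20,88.35,3)],start=(561,37.4,7.5,127.1))
E
```

```text
-74 [457.7 202.4]
0 [459.8 276.3]
74 [462.  350.3]
[321. 256.] n 16266 z 28.7 rect [555.2  32.4  74.3  66.5  37.1]
[189. 378.] n 665 z 26.8 rect [644.6  16.9  29.4   7.6 -15.2]
[625. 376.] n 239 z 25.2 rect [514.2 185.3   9.3   3.8 -74.3]
42.64809608459473
at [560.6  36.2   6.8] 127.1 tilt [-0.001 -0.001] t 4.45 open 0.458
[[[0.0, -0.0, -0.019], np.float64(-0.0)], [[0.0, -0.0, -0.018], np.float64(-0.0)], [[0.0, -0.0, -0.046], np.float64(-0.0)], [[-0.014, 0.039, 0.0], np.float64(0.08)], [[-0.011, 0.04, 0.0], np.float64(0.09)], [[-0.007, 0.04, 0.0], np.float64(0.08)], [[-0.004, 0.041, 0.0], np.float64(0.09)], [[0.0, 0.041, 0.0], np.float64(0.08)]]
[[[0.003, 0.041, 0.0], np.float64(0.09)], [[0.007, 0.04, 0.0], np.float64(0.08)], [[0.011, 0.039, 0.0], np.float64(0.09)], [[-0.0, 0.0, 0.015], np.float64(-0.0)], [[-0.0, 0.0, 0.016], np.float64(-0.0)], [[-0.0, 0.0, 0.013], np.float64(-0.0)], [[-0.0, 0.0, 0.013], np.float64(-0.0)], [[-0.0, 0.0, 0.014], np.float64(-0.0)]]
end [461.8 350.   19.5] 88.1
```

>>> jog_arm([
  [[0,0,-0.018],0],
  [[0,0,-0.03],0],
  [[0,0,-0.03],0],
  [[-0.015,0.042,-0.005],0.08],
  [[-0.012,0.044,0],0.09],
  [[-0.008,0.046,0],0.09],
  [[-0.004,0.046,0],0.09],
  [[0,0.046,0],0.09],
])

```text
clock: 5.45
eef_pos: [0.4926, 0.2566, 0.0911]
tcp_rot: [-0.102, 0.995, 0.0, 0.0]
contact_force: [1.2, 0.5, -2.0]
opening: 0.46
finger_force: 42.6
```

```bash
python3 - <<'E'
from h import *
plan([(462,350.3,80,88.3,5),(462,350.3,30,88.35,3)])
E
```

```text
at [492.6 256.6  91.1] 101.7 tilt [0.001 0.   ] t 5.45 open 0.46
[[[0.002, 0.02, 0.002], np.float64(0.05)], [[0.003, 0.019, 0.002], np.float64(0.05)], [[0.004, 0.019, 0.002], np.float64(0.04)], [[0.005, 0.019, 0.003], np.float64(0.05)], [[0.006, 0.019, 0.002], np.float64(0.04)], [[0.0, 0.0, 0.017], np.float64(0.0)], [[0.0, 0.0, 0.017], np.float64(0.0)], [[0.0, 0.0, 0.016], np.float64(0.0)]]
end [462.3 350.1  30.1] 88.6
```

>>> jog_arm([
  [[0.002,0.026,0.002],0.06],
  [[0.004,0.026,0.002],0.06],
  [[0.005,0.022,0.006],0.06],
  [[0.006,0.014,0.012],0.04],
  [[0.004,0.007,0.014],0.01],
  [[0,0,0.015],0],
  [[0,0,0.008],0],
  [[0,0,0],0],
])

```text
clock: 6.45
eef_pos: [0.4605, 0.3463, 0.0303]
tcp_rot: [0.012, 1.0, -0.001, -0.001]
contact_force: [0.4, -0.1, -2.8]
opening: 0.455
finger_force: 42.6
```

```bash
python3 - <<'E'
from h import *
for c in('top','scene'):
    p=camera_params(c);im,d=grab_frame(c);cv2.imwrite(f'pics/{c}2.png',im);print(c);packs(im,d,p,.02,.06)
p=camera_params('wrist');im,d=grab_frame('wrist');print('w');packs(im,d,p,.02,.08);cv2.imwrite('pics/w3.png',im)
plan([(462,350.3,12,88.35,3)])
E
```

```text
top
[316. 153.] n 588 z 28.9 rect [678.5  18.4  83.7  39.8   5.8]
[173. 200.] n 675 z 32.4 rect [562.8 347.8  84.   42.5  -3.8]
[205. 201.] n 661 z 32.8 rect [561.1 274.2  82.4  41.2  -0.8]
[237. 202.] n 648 z 32.7 rect [559.2 200.4  84.   40.2  -1.9]
[ 57. 216.] n 248 z 47.7 rect [524.4 601.4  56.8  18.5  25.7]
[172. 229.] n 228 z 53.5 rect [490.2 342.9  39.5  29.7 -88.2]
[376. 248.] n 626 z 28.9 rect [ 454.  -123.1   84.    39.8  -23.7]
[170. 256.] n 219 z 53.7 rect [435.7 343.9  38.8  27.4  88.9]
[ 21. 330.] n 350 z 50.3 rect [271.5 656.8  84.7  27.5 -14.4]
scene
[409.  76.] n 186 z 47.9 rect [281.4 634.7 103.6  47.6 -46.3]
[581. 102.] n 1147 z 40.3 rect [ 757.1 1024.   373.9  120.2   26.5]
[453. 107.] n 231 z 45.8 rect [515.3 623.6 105.9  69.2  36.4]
[386. 128.] n 276 z 50.5 rect [469.3 339.9  80.8  65.9 -24.7]
[405. 145.] n 256 z 30.4 rect [563.  345.8  84.7  46.2  -6. ]
[388. 153.] n 273 z 30.0 rect [559.7 271.9  85.7  43.5  -3.3]
[369. 162.] n 293 z 30.0 rect [559.9 197.8  85.2  43.4  -3.4]
[261. 185.] n 290 z 26.9 rect [ 453.8 -125.7   85.5   39.8  -23.6]
[347. 211.] n 346 z 26.7 rect [677.5  16.7  84.7  42.7   7.3]
w
[320. 257.] n 19348 z 53.8 rect [455.3 346.5  74.7  67.4  -1.2]
[ 47. 349.] n 958 z 28.3 rect [515.  193.9  29.2  11.5 -62. ]
[192. 374.] n 745 z 31.0 rect [533.5 272.6  43.7   9.2 -41.9]
at [461.4 347.8  31.7] 88.7 tilt [0.001 0.   ] t 6.6 open 0.463
[[[-0.0, 0.001, 0.007], np.float64(0.0)], [[-0.0, 0.001, 0.006], np.float64(0.0)], [[-0.001, 0.001, 0.007], np.float64(0.01)]]
end [462.5 350.8  11.7] 88.1
```

View pics/top2.png

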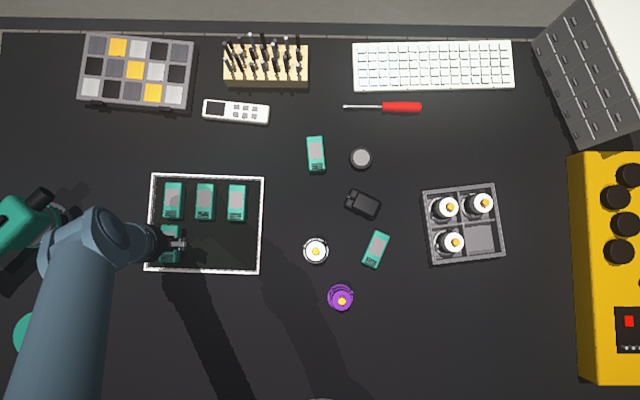

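The top view shows the held pack at about (171,243), under the finger at the tray's upper-left place. I'm re-measuring now that the arm has settled.

```bash
python3 - <<'E'
from h import *
p=camera_params('top')
for i in range(2):
    P,th,M,o=pose();im,d=grab_frame('top');print(np.round(P,1),th)
    W=world(0,p,d);m=(W[...,2]>.045)&(W[...,2]<.062);m[:, :140]=0;m[:,200:]=0
    q=W[m]; print(rect(q[:,:2]),np.round(np.percentile(q,[1,99],axis=0)*1000,1).tolist())
    im[m]=(0,0,255)
cv2.imwrite('pics/t3.png',cv2.resize(np.hstack([im[180:280,130:270],cv2.imread('pics/top2.png')[180:280,130:270]]),None,fx=2.8,fy=2.8))
E
```

```text
[461.4 347.8  31.7] 88.69493460520168
[ 4.637e+02  3.454e+02  8.260e+01  3.990e+01 -4.000e-01] [[422.5, 325.7, 46.8], [504.6, 364.4, 59.5]]
[461.4 348.   31.9] 88.70755751644678
[463.7 345.2  82.9  39.5  -0.6] [[422.5, 325.7, 45.6], [504.7, 364.3, 59.0]]
```

View pics/t3.png

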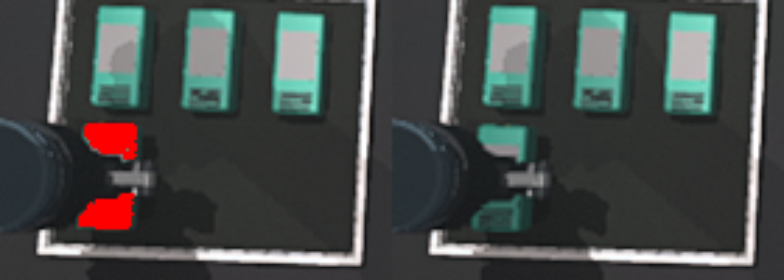

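The crop marks the held pack's top at crop (108,175), one place below the left laid pack. It needs about +4 mm in y, so I'll lower it to just above the floor and measure again before release.

>>> jog_arm([
  [[0,0.002,0.004],0.01],
  [[0,0.002,0.006],0],
  [[0,0,0.006],0],
  [[0,0,0.003],0],
  [[0,0,0.001],0],
  [[0,0,0],0],
  [[0,0,0],0],
  [[0,0,0],0],
])

```text
clock: 7.7
eef_pos: [0.4608, 0.3522, 0.0115]
tcp_rot: [0.016, 1.0, 0.0, 0.0]
contact_force: [-0.0, -0.5, -2.9]
opening: 0.46
finger_force: 42.6
```

```bash
cat >> h.py <<'E'
def held(cam='top',lo=.027,hi=.045,u=(140,270),v=(215,275)):
    p=camera_params(cam);P,th,M,o=pose();im,d=grab_frame(cam);print('tcp',np.round(P,1),round(th,2),'F',np.round(o['contact_force'],1),'t',round(float(o['clock']),2))
    W=world(0,p,d);m=(W[...,2]>lo)&(W[...,2]<hi);m[:,:u[0]]=0;m[:,u[1]:]=0;m[:v[0]]=0;m[v[1]:]=0
    q=W[m];print('held',rect(q[:,:2]),np.round(np.percentile(q,[1,50,99],axis=0)*1000,1).tolist())
    packs(im,d,p,.024,.04)
E
python3 -c "
from h import *
held()"
```

```text
tcp [460.8 352.2  11.5] 88.18 F [-0.  -0.5 -2.9] t 7.7
held [474.8 276.7 190.3 105.1 -89.4] [[423.2, 184.3, 28.0], [496.3, 338.7, 34.2], [527.7, 368.2, 38.7]]
[316. 153.] n 575 z 28.9 rect [678.9  18.4  84.4  39.9   6. ]
[173. 199.] n 644 z 32.5 rect [563.4 348.8  83.9  42.1  -1.4]
[205. 201.] n 641 z 32.7 rect [561.3 274.7  83.4  40.9  -1.8]
[237. 202.] n 630 z 32.8 rect [559.2 200.9  84.4  40.5  -1.6]
[172. 229.] n 195 z 35.2 rect [491.1 348.5  38.6  30.   89.7]
[376. 248.] n 617 z 29.0 rect [ 454.1 -123.2   83.8   40.2  -23.8]
[170. 256.] n 185 z 34.8 rect [435.3 351.2  40.1  27.5  89.5]
```

>>> jog_arm([
  [[0,0,0.001],0],
  [[0,0,0.001],0],
  [[0,0,0.001],0],
  [[0,0,0.001],0],
  [[0,0,0],0],
  [[0,0,0],0],
  [[0,0,0],0],
  [[0,0,0],0],
])

```text
clock: 8.75
eef_pos: [0.4606, 0.3521, 0.0087]
tcp_rot: [0.016, 1.0, 0.0, -0.001]
contact_force: [-2.9, -2.5, 8.0]
opening: 0.46
finger_force: 43.8
```

>>> jog_arm([
  [[0,0,0],0],
  [[0,0,0],0],
  [[0,0,0],0],
  [[0,0,0],0],
  [[0,0,-0.01],0],
  [[0,0,-0.02],0],
  [[0,0,-0.035],0],
  [[0,0,-0.04],0],
], jaw=-0.3)

```text
clock: 9.75
eef_pos: [0.4607, 0.352, 0.1144]
tcp_rot: [0.016, 1.0, 0.0, 0.0]
contact_force: [0.2, -0.1, 0.9]
opening: 0.65
finger_force: 0.0
```

```bash
python3 - <<'E'
from h import *
plan([(677.4,18,100,96,9),(677.4,18,50,96,3)],start=(460.6,352.1,112,88.1))
E
```

```text
at [460.7 352.  114.4] 88.2 tilt [0. 0.] t 9.75 open 0.65
[[[-0.025, -0.036, 0.001], np.float64(-0.02)], [[-0.025, -0.037, 0.001], np.float64(-0.01)], [[-0.024, -0.037, 0.001], np.float64(-0.02)], [[-0.023, -0.038, 0.002], np.float64(-0.01)], [[-0.023, -0.038, 0.001], np.float64(-0.02)], [[-0.022, -0.038, 0.002], np.float64(-0.01)], [[-0.022, -0.038, 0.001], np.float64(-0.02)], [[-0.022, -0.039, 0.002], np.float64(-0.01)]]
[[[-0.021, -0.039, 0.001], np.float64(-0.02)], [[0.0, -0.0, 0.017], np.float64(0.0)], [[0.0, -0.0, 0.016], np.float64(0.0)], [[0.0, -0.0, 0.017], np.float64(0.0)]]
end [677.5  18.1  50. ] 96.1
```

>>> jog_arm([
  [[-0.02,-0.03,0.001],-0.02],
  [[-0.026,-0.04,0.001],-0.01],
  [[-0.026,-0.04,0.001],-0.02],
  [[-0.026,-0.042,0.002],-0.01],
  [[-0.025,-0.042,0.001],-0.02],
  [[-0.024,-0.042,0.002],-0.01],
  [[-0.022,-0.038,0.001],-0.02],
  [[-0.016,-0.028,0.005],-0.01],
], jaw=-0.7)

```text
clock: 10.75
eef_pos: [0.6545, 0.0513, 0.1007]
tcp_rot: [-0.043, 0.999, -0.0, 0.002]
contact_force: [-0.1, 0.2, -0.0]
opening: 0.851
finger_force: 0.0
```

```bash
python3 - <<'E'
from h import *
plan([(677.4,18,50,96,3),(677.4,18,4,96,4)])
im,d=grab_frame('top');packs(im,d,camera_params('top'))
E
```

```text
at [654.5  51.3 100.7] 94.9 tilt [ 0.004 -0.   ] t 10.75 open 0.851
[[[-0.007, -0.012, 0.017], np.float64(-0.01)], [[-0.006, -0.012, 0.017], np.float64(-0.0)], [[-0.007, -0.011, 0.017], np.float64(-0.01)], [[0.0, -0.0, 0.011], np.float64(0.0)], [[0.0, -0.0, 0.012], np.float64(0.0)], [[0.0, -0.0, 0.011], np.float64(0.0)], [[0.0, -0.0, 0.012], np.float64(0.0)]]
end [677.7  18.3   3.7] 96.1
[319. 162.] n 172 z 28.9 rect [6.565e+02 8.900e+00 4.100e+01 2.600e+01 1.000e-01]
[173. 200.] n 652 z 32.6 rect [563.4 348.   83.9  40.4  -1.5]
[205. 201.] n 645 z 32.6 rect [561.2 274.6  82.9  40.5  -1.3]
[231. 198.] n 193 z 32.8 rect [559.5 210.9  82.3  19.8  -2. ]
[170. 243.] n 680 z 32.6 rect [464.1 350.   84.3  41.2  -3. ]
[376. 248.] n 628 z 28.8 rect [ 454.  -123.2   84.    40.4  -24.1]
```

>>> jog_arm([
  [[-0.01,-0.016,0.018],-0.01],
  [[-0.008,-0.013,0.022],-0.01],
  [[-0.004,-0.006,0.022],0],
  [[0,0,0.017],0],
  [[0,0,0.01],0],
  [[0,0,0.005],0],
  [[0,0,0.002],0],
  [[0,0,0],0],
])

```text
clock: 11.8
eef_pos: [0.678, 0.0217, 0.0027]
tcp_rot: [-0.054, 0.999, 0.0, 0.0]
contact_force: [-0.1, -0.5, -0.3]
opening: 0.849
finger_force: 0.0
```

```bash
python3 - <<'E'
from h import *
plan([(677.4,18,4,96,1)])
E
```

```text
at [678.   21.7   2.7] 96.2 tilt [0.001 0.   ] t 11.8 open 0.849
[[[0.001, -0.004, -0.001], np.float64(0.0)]]
end [677.5  17.6   3.7] 96.2
```

>>> jog_arm([
  [[0.001,-0.004,-0.001],0],
  [[0,0,0],0],
  [[0,0,0],0],
  [[0,0,0],0],
  [[0,0,0],0],
  [[0,0,0],0],
  [[0,0,-0.008],0],
  [[0,0,-0.025],0],
], jaw=1)

```text
clock: 12.8
eef_pos: [0.6738, 0.0175, 0.0336]
tcp_rot: [-0.054, 0.999, -0.0, -0.004]
contact_force: [0.4, 0.4, -2.1]
opening: 0.456
finger_force: 42.2
```

```bash
python3 - <<'E'
from h import *
plan([(660,40,90,96,1),(459.8,276.5,90,88.35,7),(459.8,277,12,88.35,8)])
E
```

```text
at [673.8  17.5  33.6] 96.2 tilt [-0.007 -0.001] t 12.8 open 0.456
TOO FAST
[[[0.011, 0.024, -0.056], np.float64(0.0)], [[0.025, 0.037, -0.0], np.float64(0.02)], [[0.026, 0.036, -0.0], np.float64(0.02)], [[0.026, 0.036, -0.0], np.float64(0.02)], [[0.027, 0.035, -0.0], np.float64(0.02)], [[0.028, 0.034, -0.0], np.float64(0.02)], [[0.028, 0.034, -0.0], np.float64(0.02)], [[0.029, 0.034, -0.0], np.float64(0.02)]]
[[[-0.0, 0.0, 0.01], np.float64(-0.0)], [[-0.0, 0.0, 0.01], np.float64(-0.0)], [[-0.0, 0.0, 0.01], np.float64(-0.0)], [[-0.0, 0.0, 0.01], np.float64(-0.0)], [[-0.0, 0.0, 0.009], np.float64(-0.0)], [[-0.0, 0.0, 0.01], np.float64(-0.0)], [[-0.0, 0.0, 0.009], np.float64(-0.0)], [[-0.0, 0.0, 0.01], np.float64(-0.0)]]
end [459.4 276.9  11.6] 88.2
```

>>> jog_arm([
  [[0.005,0.01,-0.03],0.01],
  [[0.018,0.026,-0.02],0.02],
  [[0.026,0.038,-0.002],0.02],
  [[0.027,0.038,0],0.02],
  [[0.028,0.038,0],0.02],
  [[0.029,0.036,0],0.02],
  [[0.028,0.034,0],0.02],
  [[0.018,0.022,0],0.01],
])

```text
clock: 13.8
eef_pos: [0.4848, 0.2538, 0.0874]
tcp_rot: [0.014, 1.0, -0.0, -0.001]
contact_force: [0.7, 0.0, -1.9]
opening: 0.464
finger_force: 42.3
```

```bash
python3 - <<'E'
from h import *
plan([(459.8,277,50,88.35,3),(459.8,277,13,88.35,5)])
E
```

```text
at [484.8 253.8  87.4] 88.3 tilt [-0.003 -0.   ] t 13.8 open 0.464
[[[0.009, 0.007, 0.012], np.float64(-0.0)], [[0.008, 0.008, 0.013], np.float64(-0.0)], [[0.009, 0.007, 0.012], np.float64(-0.0)], [[-0.0, 0.0, 0.007], np.float64(-0.0)], [[-0.0, 0.0, 0.008], np.float64(-0.0)], [[-0.0, 0.0, 0.007], np.float64(-0.0)], [[-0.0, 0.0, 0.008], np.float64(-0.0)], [[-0.0, 0.0, 0.007], np.float64(-0.0)]]
end [459.5 276.6  13.4] 88.3
```

>>> jog_arm([
  [[0.012,0.01,0.01],0],
  [[0.01,0.009,0.016],0],
  [[0.004,0.003,0.018],0],
  [[0.001,0.001,0.016],0],
  [[0,0,0.01],0],
  [[0,0,0.004],0],
  [[0,0,0.001],0],
  [[0,0,0],0],
])

```text
clock: 14.8
eef_pos: [0.4624, 0.2759, 0.0137]
tcp_rot: [0.016, 1.0, 0.0, 0.0]
contact_force: [0.5, -0.4, -1.3]
opening: 0.458
finger_force: 42.3
```

```bash
python3 - <<'E'
from h import *
held(u=(180,245))
E
```

```text
tcp [462.4 275.9  13.7] 88.16 F [ 0.5 -0.4 -1.3] t 14.8
held [474.8 255.6 148.  105.2 -89.5] [[422.3, 184.2, 28.2], [497.0, 263.7, 35.9], [527.8, 293.7, 41.9]]
[173. 199.] n 618 z 32.8 rect [563.5 348.   83.1  40.3  -1.9]
[205. 200.] n 642 z 32.5 rect [561.2 274.3  83.1  40.5  -1.7]
[237. 202.] n 637 z 32.7 rect [559.1 200.6  83.8  40.6  -1.8]
[376. 248.] n 616 z 28.9 rect [ 453.8 -123.3   83.8   39.9  -23.9]
```

```bash
cat >> h.py <<'E'
def held2(u,v=(212,275),lo=.03,hi=.042,cam='top',x=(.405,.515)):
    p=camera_params(cam);P,th,M,o=pose();im,d=grab_frame(cam);print('tcp',np.round(P,1),round(th,2),'F',np.round(o['contact_force'],1),'t',round(float(o['clock']),2))
    W=world(0,p,d);m=(W[...,2]>lo)&(W[...,2]<hi)&(W[...,0]>x[0])&(W[...,0]<x[1]);m[:,:u[0]]=0;m[:,u[1]:]=0
    n,l,s,c=cv2.connectedComponentsWithStats(m.astype(np.uint8),connectivity=4)
    for i in range(1,n):
        if s[i,4]>40: q=W[l==i]*1000;print(np.round(c[i]),s[i,4],'lo/hi',np.round(np.percentile(q,[2,98],axis=0),1).tolist(),rect(q[:,:2]/1000))
E
python3 - <<'E'
from h import *
held2((180,245))
E
```

```text
tcp [462.4 276.   13.8] 88.17 F [-0.3  0.7 -1.7] t 14.85
[206. 229.] 136 lo/hi [[481.2, 254.0, 31.2], [506.2, 288.8, 41.2]] [493.4 273.2  40.4  25.4  84.1]
[204. 256.] 141 lo/hi [[422.3, 255.6, 32.0], [447.2, 290.9, 41.8]] [435.9 274.3  38.7  27.2  89.9]
```

>>> jog_arm([
  [[0.001,0.001,0.001],0],
  [[0.001,0.001,0.001],0],
  [[0.001,0.001,0.001],0],
  [[0,0,0],0],
  [[0,0,0],0],
  [[0,0,0],0],
  [[0,0,0],0],
  [[0,0,0],0],
])

```text
clock: 15.9
eef_pos: [0.4589, 0.2788, 0.0103]
tcp_rot: [0.016, 1.0, 0.0, 0.0]
contact_force: [-0.1, 0.3, -2.0]
opening: 0.46
finger_force: 42.3
```

```bash
python3 - <<'E'
from h import *
held2((180,245))
E
```

```text
tcp [458.9 278.8  10.3] 88.18 F [-0.1  0.3 -2. ] t 15.9
[205. 230.] 132 lo/hi [[478.9, 256.6, 30.8], [501.8, 290.4, 37.6]] [489.2 274.4  37.1  25.3 -89.4]
[203. 258.] 137 lo/hi [[419.9, 258.7, 31.1], [442.6, 292.4, 37.2]] [432.3 277.5  38.6  25.  -89.7]
```

>>> jog_arm([
  [[0,0.001,0.001],0],
  [[0,0,0.001],0],
  [[0,0,0.001],0],
  [[0,0,0],0],
  [[0,0,0],0],
  [[0,0,0],0],
  [[0,0,0],0],
  [[0,0,0],0],
])

```text
clock: 16.95
eef_pos: [0.4588, 0.28, 0.0082]
tcp_rot: [0.016, 1.0, 0.0, -0.0]
contact_force: [-2.1, -1.6, 6.4]
opening: 0.458
finger_force: 43.2
```

>>> jog_arm([
  [[0,0,0],0],
  [[0,0,0],0],
  [[0,0,0],0],
  [[0,0,0],0],
  [[0,0,-0.012],0],
  [[0,0,-0.03],0],
  [[0,0,-0.045],0],
  [[0,-0.01,-0.04],0],
], jaw=-0.3)

```text
clock: 17.95
eef_pos: [0.4588, 0.2708, 0.1366]
tcp_rot: [0.015, 1.0, 0.001, 0.001]
contact_force: [2.0, 0.5, -0.3]
opening: 0.652
finger_force: 0.0
```

```bash
python3 - <<'E'
from h import *
plan([(452.2,-105,135,66.2,8),(452.2,-122,90,66.2,2)],start=(458.6,270,135,88.18))
E
```

```text
at [458.8 270.8 136.6] 88.3 tilt [0.001 0.001] t 17.95 open 0.652
[[[-0.001, -0.047, 0.0], np.float64(0.05)], [[-0.003, -0.047, 0.0], np.float64(0.05)], [[-0.005, -0.047, 0.0], np.float64(0.05)], [[-0.008, -0.046, 0.0], np.float64(0.05)], [[-0.01, -0.046, 0.0], np.float64(0.05)], [[-0.012, -0.045, 0.0], np.float64(0.04)], [[-0.014, -0.045, 0.0], np.float64(0.05)], [[-0.016, -0.043, 0.0], np.float64(0.04)]]
[[[-0.004, -0.008, 0.022], np.float64(0.0)], [[-0.003, -0.008, 0.023], np.float64(0.0)]]
end [ 452.1 -122.1   90. ] 66.4
```

>>> jog_arm([
  [[-0.001,-0.042,0],0.05],
  [[-0.003,-0.05,0],0.05],
  [[-0.006,-0.05,0],0.05],
  [[-0.009,-0.05,0],0.05],
  [[-0.012,-0.05,0],0.05],
  [[-0.014,-0.048,0],0.05],
  [[-0.014,-0.04,0],0.04],
  [[-0.011,-0.026,0.004],0.04],
], jaw=-0.7)

```text
clock: 18.95
eef_pos: [0.4578, -0.0979, 0.1314]
tcp_rot: [0.207, 0.978, 0.0, 0.001]
contact_force: [0.4, 0.1, -0.7]
opening: 0.853
finger_force: 0.0
```

```bash
python3 - <<'E'
from h import *
plan([(452.2,-122.5,50,66.2,4),(452.2,-122.5,4,66.2,4)])
held2((150,250),lo=.024,hi=.04)
E
```

```text
at [457.8 -97.9 131.4] 66.2 tilt [0.002 0.   ] t 18.95 open 0.853
[[[-0.001, -0.006, 0.02], np.float64(-0.0)], [[-0.001, -0.006, 0.02], np.float64(-0.0)], [[-0.001, -0.006, 0.021], np.float64(-0.0)], [[-0.002, -0.007, 0.02], np.float64(-0.0)], [[0.0, 0.0, 0.012], np.float64(-0.0)], [[0.0, 0.0, 0.011], np.float64(-0.0)], [[0.0, 0.0, 0.012], np.float64(-0.0)], [[0.0, 0.0, 0.011], np.float64(-0.0)]]
end [ 452.3 -122.8    4.4] 66.2
tcp [457.8 -97.9 131.4] 66.15 F [ 0.4  0.1 -0.7] t 18.95
[170. 242.] 668 lo/hi [[423.9, 330.1, 26.4], [503.5, 369.2, 35.7]] [ 4.638e+02  3.497e+02  8.450e+01  4.110e+01 -1.000e-01]
[201. 244.] 660 lo/hi [[420.0, 258.6, 26.8], [501.7, 297.3, 35.9]] [460.8 278.6  83.4  40.8  -1.9]
```

>>> jog_arm([
  [[-0.002,-0.009,0.024],0],
  [[-0.002,-0.008,0.028],0],
  [[-0.001,-0.005,0.028],0],
  [[0,-0.002,0.022],0],
  [[0,-0.001,0.014],0],
  [[0,0,0.007],0],
  [[0,0,0.003],0],
  [[0,0,0],0],
])

```text
clock: 20.0
eef_pos: [0.4527, -0.1202, 0.0047]
tcp_rot: [0.204, 0.979, 0.0, 0.0]
contact_force: [1.0, 0.3, 0.3]
opening: 0.852
finger_force: 0.0
```

```bash
python3 - <<'E'
from h import *
plan([(452.2,-122.5,4,66.2,1)])
E
```

```text
at [ 452.7 -120.2    4.7] 66.4 tilt [0.001 0.   ] t 20.0 open 0.852
[[[-0.0, -0.002, 0.001], np.float64(0.0)]]
end [ 451.9 -122.1    3.7] 66.4
```

>>> jog_arm([
  [[0,-0.002,0.001],0],
  [[0,0,0],0],
  [[0,0,0],0],
  [[0,0,0],0],
  [[0,0,0],0],
  [[0,0,0],0],
  [[0,0,-0.01],0],
  [[0,0,-0.03],0],
], jaw=1)

```text
clock: 21.0
eef_pos: [0.4489, -0.1214, 0.0423]
tcp_rot: [0.204, 0.979, -0.0, -0.003]
contact_force: [0.5, 0.1, -1.1]
opening: 0.46
finger_force: 41.2
```

```bash
python3 - <<'E'
from h import *
plan([(452.2,-122,145,66.2,3),(458,203,145,88.35,9),(458,203,14,88.35,8)],start=(452,-122,44,66.4))
E
```

```text
at [ 448.9 -121.4   42.3] 66.4 tilt [-0.005  0.   ] t 21.0 open 0.46
[[[-0.0, 0.0, -0.034], np.float64(0.0)], [[-0.0, 0.0, -0.034], np.float64(0.0)], [[-0.0, 0.0, -0.033], np.float64(0.0)], [[0.014, 0.033, 0.0], np.float64(-0.04)], [[0.012, 0.034, 0.0], np.float64(-0.04)], [[0.011, 0.034, 0.0], np.float64(-0.04)], [[0.01, 0.035, 0.0], np.float64(-0.04)], [[0.008, 0.035, 0.0], np.float64(-0.04)]]
[[[0.007, 0.036, 0.0], np.float64(-0.05)], [[0.005, 0.036, 0.0], np.float64(-0.04)], [[0.004, 0.036, 0.0], np.float64(-0.05)], [[0.002, 0.036, 0.0], np.float64(-0.04)], [[0.0, -0.0, 0.016], np.float64(-0.0)], [[0.0, -0.0, 0.016], np.float64(-0.0)], [[0.0, -0.0, 0.016], np.float64(-0.0)], [[0.0, -0.0, 0.017], np.float64(-0.0)]]
[[[0.0, -0.0, 0.016], np.float64(-0.0)], [[0.0, -0.0, 0.017], np.float64(-0.0)], [[0.0, -0.0, 0.016], np.float64(-0.0)], [[0.0, -0.0, 0.017], np.float64(-0.0)]]
end [458.3 203.2  14. ] 88.2
```

>>> jog_arm([
  [[0,0,-0.04],0],
  [[0,0.005,-0.04],0],
  [[0.006,0.016,-0.02],-0.03],
  [[0.014,0.034,0],-0.04],
  [[0.014,0.038,0],-0.05],
  [[0.012,0.042,0],-0.05],
  [[0.01,0.042,0],-0.05],
  [[0.008,0.042,0],-0.05],
])

```text
clock: 22.0
eef_pos: [0.4534, 0.1075, 0.1429]
tcp_rot: [0.07, 0.998, -0.0, -0.001]
contact_force: [0.4, 0.4, -3.5]
opening: 0.46
finger_force: 41.5
```

```bash
python3 - <<'E'
from h import *
plan([(458,203,95,88.35,5),(458,203,50,88.35,3)])
E
```

```text
at [453.4 107.5 142.9] 82.0 tilt [-0.001 -0.   ] t 22.0 open 0.46
[[[0.002, 0.019, 0.01], np.float64(-0.02)], [[0.001, 0.019, 0.009], np.float64(-0.02)], [[0.001, 0.019, 0.01], np.float64(-0.02)], [[0.001, 0.019, 0.009], np.float64(-0.03)], [[-0.0, 0.019, 0.01], np.float64(-0.02)], [[-0.0, 0.0, 0.015], np.float64(-0.0)], [[-0.0, 0.0, 0.015], np.float64(-0.0)], [[-0.0, 0.0, 0.015], np.float64(-0.0)]]
end [457.8 202.6  49.9] 88.3
```

>>> jog_arm([
  [[0.003,0.036,0.004],-0.03],
  [[0.002,0.028,0.016],-0.03],
  [[0.001,0.018,0.028],-0.03],
  [[0,0.01,0.03],-0.02],
  [[0,0.004,0.025],0],
  [[0,0,0.016],0],
  [[0,0,0.008],0],
  [[0,0,0.001],0],
])

```text
clock: 23.0
eef_pos: [0.4591, 0.202, 0.0151]
tcp_rot: [0.016, 1.0, -0.0, -0.0]
contact_force: [-0.0, 0.0, -2.9]
opening: 0.459
finger_force: 41.3
```

>>> jog_arm([
  [[0,0,0],0],
  [[0,0,0],0],
  [[0,0,0],0],
  [[0,0,0],0],
  [[0,0,0],0],
  [[0,0,0],0],
  [[0,0,0],0],
  [[0,0,0],0],
])

```text
clock: 24.0
eef_pos: [0.459, 0.2024, 0.0152]
tcp_rot: [0.016, 1.0, -0.0, -0.0]
contact_force: [-0.3, 0.3, -2.8]
opening: 0.463
finger_force: 41.3
```

```bash
python3 - <<'E'
from h import *
held2((150,275))
E
```

```text
tcp [459.  202.4  15.2] 88.18 F [-0.3  0.3 -2.8] t 24.0
[240. 230.] 83 lo/hi [[479.6, 180.3, 33.1], [502.3, 208.2, 41.8]] [496.7 191.2  38.2  19.1  49.1]
[238. 258.] 78 lo/hi [[420.5, 181.8, 31.0], [442.0, 212.8, 41.7]] [425.5 193.4  42.4  20.1 -52.4]
```

```bash
python3 - <<'E'
from h import *
held2((150,275),lo=.033,hi=.048)
E
```

```text
tcp [459.  202.5  15.2] 88.18 F [-0.5 -0.3 -3.5] t 24.05
[239. 230.] 88 lo/hi [[479.4, 180.3, 35.0], [502.3, 208.4, 43.3]] [496.6 191.1  37.   19.   48.3]
[238. 259.] 83 lo/hi [[420.6, 182.8, 36.3], [441.0, 212.1, 43.0]] [430.8 198.5  34.7  20.4 -89.7]
```

>>> jog_arm([
  [[0.001,0.001,0.001],0],
  [[0.001,0.001,0.002],0],
  [[0,0.001,0.001],0],
  [[0,0,0.001],0],
  [[0,0,0],0],
  [[0,0,0],0],
  [[0,0,0],0],
  [[0,0,0],0],
])

```text
clock: 25.1
eef_pos: [0.4571, 0.2055, 0.0103]
tcp_rot: [0.016, 1.0, 0.0, 0.0]
contact_force: [-0.0, 0.1, -3.1]
opening: 0.456
finger_force: 41.3
```

```bash
python3 - <<'E'
from h import *
held2((150,275),lo=.028,hi=.046)
E
```

```text
tcp [457.1 205.5  10.3] 88.18 F [-0.   0.1 -3.1] t 25.1
[238. 231.] 92 lo/hi [[477.2, 183.5, 30.1], [500.1, 211.4, 39.3]] [488.6 199.1  31.9  23.  -89.4]
[237. 259.] 87 lo/hi [[418.0, 185.7, 30.0], [440.8, 216.3, 37.7]] [422.7 197.8  40.1  19.3 -52.2]
```

>>> jog_arm([
  [[0,0,0.001],0],
  [[0,0,0.001],0],
  [[0,0,0.001],0],
  [[0,0,0],0],
  [[0,0,0],0],
  [[0,0,0],0],
  [[0,0,0],0],
  [[0,0,0],0],
])

```text
clock: 26.15
eef_pos: [0.457, 0.2055, 0.0078]
tcp_rot: [0.016, 1.0, 0.0, -0.0]
contact_force: [-3.2, -1.4, 5.7]
opening: 0.46
finger_force: 42.3
```

>>> jog_arm([
  [[0,0,0],0],
  [[0,0,0],0],
  [[0,0,0],0],
  [[0,0,0],0],
  [[0,0,-0.012],0],
  [[0,0,-0.03],0],
  [[0,0,-0.045],0],
  [[0,-0.01,-0.04],0],
], jaw=-0.3)

```text
clock: 27.15
eef_pos: [0.4571, 0.1963, 0.1365]
tcp_rot: [0.015, 1.0, 0.001, 0.001]
contact_force: [-0.3, 0.5, 1.2]
opening: 0.646
finger_force: 0.0
```

```bash
python3 - <<'E'
from h import *
plan([(448.5,20,140,51.7,5),(448.5,15.5,100,51.7,3)])
E
```

```text
at [457.1 196.3 136.5] 88.3 tilt [0.001 0.001] t 27.15 open 0.646
[[[0.001, -0.035, -0.001], np.float64(0.13)], [[-0.004, -0.035, -0.001], np.float64(0.13)], [[-0.009, -0.034, -0.001], np.float64(0.13)], [[-0.013, -0.033, -0.0], np.float64(0.12)], [[-0.016, -0.032, -0.001], np.float64(0.13)], [[-0.001, -0.001, 0.013], np.float64(-0.0)], [[-0.001, -0.001, 0.014], np.float64(-0.0)], [[-0.001, -0.001, 0.013], np.float64(-0.0)]]
end [448.4  15.7 100.5] 51.6
```

>>> jog_arm([
  [[0.001,-0.028,-0.001],0.1],
  [[-0.003,-0.034,-0.001],0.11],
  [[-0.007,-0.034,-0.001],0.11],
  [[-0.011,-0.032,0],0.11],
  [[-0.012,-0.025,0],0.1],
  [[-0.01,-0.014,0],0.07],
  [[-0.003,-0.004,0],0.03],
  [[0,0,0],0],
], jaw=-0.7)

```text
clock: 28.15
eef_pos: [0.4522, 0.0157, 0.1374]
tcp_rot: [0.324, 0.946, 0.0, 0.0]
contact_force: [0.3, 0.1, -0.5]
opening: 0.849
finger_force: 0.0
```

```bash
python3 - <<'E'
from h import *
plan([(447.3,16,40,51.7,8)])
p=camera_params('top');im,d=grab_frame('top');packs(im,d,p);W=world(0,p,d)
m=((W[...,2]>.057)&(W[...,2]<.075)).astype(np.uint8); n,l,s,c=cv2.connectedComponentsWithStats(m)
[print(np.round(c[i]),s[i,4],rect(W[l==i][:,:2])) for i in range(1,n) if 60<s[i,4]<600 and c[i][0]>280 and c[i][1]>170]
p=camera_params('wrist');im,d=grab_frame('wrist');W=world(0,p,d);cv2.imwrite('pics/w5.png',im)
m=((W[...,2]>.05)&(W[...,2]<.075)).astype(np.uint8); n,l,s,c=cv2.connectedComponentsWithStats(m)
[print('w',np.round(c[i]),s[i,4],rect(W[l==i][:,:2])) for i in range(1,n) if 300<s[i,4]]
E
```

```text
at [452.2  15.7 137.4] 52.1 tilt [0. 0.] t 28.15 open 0.849
[[[0.001, -0.0, 0.012], np.float64(0.0)], [[0.0, -0.0, 0.012], np.float64(0.0)], [[0.001, -0.0, 0.012], np.float64(0.0)], [[0.0, -0.001, 0.012], np.float64(0.0)], [[0.001, -0.0, 0.012], np.float64(0.0)], [[0.0, -0.001, 0.012], np.float64(0.0)], [[0.001, -0.0, 0.013], np.float64(0.0)], [[0.0, -0.001, 0.012], np.float64(0.01)]]
end [447.2  15.8  40.4] 51.6
[173. 200.] n 650 z 32.6 rect [563.2 347.8  84.1  40.9  -2.8]
[205. 201.] n 634 z 32.5 rect [561.2 274.4  82.7  41.1  -1.5]
[237. 202.] n 632 z 32.6 rect [559.2 200.6  83.9  40.6  -2.1]
[170. 242.] n 674 z 32.4 rect [464.1 350.1  84.6  40.3  -1.9]
[202. 244.] n 668 z 32.5 rect [460.8 278.8  83.2  41.6  -1.5]
[234. 245.] n 653 z 32.7 rect [459.1 204.   83.6  40.5  -2. ]
[481. 203.] 272 [ 5.583e+02 -3.585e+02  4.250e+01  4.190e+01  5.000e-01]
[447. 207.] 269 [ 548.7 -279.6   43.1   42.1   46.7]
[453. 241.] 272 [ 470.3 -290.5   42.3   42.3   -1. ]
w [157. 132.] 3233 [338.6 -41.2  43.3  43.2  17. ]
w [316. 200.] 2465 [444.8  16.6  42.9  42.4 -39.9]
```

>>> jog_arm([
  [[0.002,-0.001,0.014],0],
  [[0.002,-0.001,0.02],0],
  [[0,0,0.022],0],
  [[0,0,0.018],0],
  [[0,0,0.012],0],
  [[0,0,0.007],0],
  [[0,0,0.003],0],
  [[0,0,0],0],
])

```text
clock: 29.25
eef_pos: [0.4479, 0.0159, 0.0414]
tcp_rot: [0.325, 0.946, 0.0, 0.0]
contact_force: [-0.4, -1.3, -0.1]
opening: 0.848
finger_force: 0.0
```

```bash
python3 - <<'E'
from h import *
plan([(447,16.3,40,51.7,1)])
E
```

```text
at [447.9  15.9  41.4] 52.1 tilt [0. 0.] t 29.25 open 0.848
[[[0.001, -0.0, 0.001], np.float64(0.01)]]
end [447.1  16.6  40.4] 51.5
```

>>> jog_arm([
  [[0.001,0,0.001],0],
  [[0,0,0],0],
  [[0,0,0],0],
  [[0,0,0],0],
  [[0,0,0],0],
  [[0,0,0],0],
  [[0,0,-0.005],0],
  [[0,0,-0.015],0],
], jaw=1, force=60)

```text
clock: 30.25
eef_pos: [0.4448, 0.0163, 0.0597]
tcp_rot: [0.325, 0.946, -0.001, -0.002]
contact_force: [-0.6, 0.1, -5.1]
opening: 0.498
finger_force: 61.7
```

```bash
python3 - <<'E'
from h import *
plan([(447,16,110,51.7,2),(478.7,-370,150,51.7,10),(478.7,-370,60,51.7,6)],start=(447,16.5,60.4,52))
E
```

```text
at [444.8  16.3  59.7] 52.1 tilt [-0.004 -0.001] t 30.25 open 0.498
[[[-0.0, -0.0, -0.025], np.float64(0.0)], [[-0.0, -0.0, -0.025], np.float64(0.01)], [[-0.027, -0.028, -0.004], np.float64(-0.0)], [[-0.027, -0.028, -0.004], np.float64(-0.0)], [[-0.026, -0.028, -0.004], np.float64(-0.0)], [[-0.027, -0.028, -0.004], np.float64(-0.0)], [[-0.026, -0.028, -0.004], np.float64(-0.0)], [[-0.027, -0.028, -0.004], np.float64(-0.0)]]
[[[-0.026, -0.029, -0.004], np.float64(-0.0)], [[-0.027, -0.028, -0.004], np.float64(-0.0)], [[-0.026, -0.029, -0.004], np.float64(-0.0)], [[-0.027, -0.028, -0.004], np.float64(-0.0)], [[0.0, -0.0, 0.015], np.float64(-0.0)], [[0.0, -0.0, 0.015], np.float64(-0.0)], [[0.0, -0.0, 0.015], np.float64(-0.0)], [[0.0, -0.0, 0.015], np.float64(-0.0)]]
[[[0.0, -0.0, 0.015], np.float64(-0.0)], [[0.0, -0.0, 0.015], np.float64(-0.0)]]
end [ 479.1 -369.8   60.4] 51.4
```

>>> jog_arm([
  [[0,0,-0.025],0],
  [[-0.006,-0.006,-0.035],0],
  [[-0.018,-0.018,-0.03],0],
  [[-0.028,-0.029,-0.01],0],
  [[-0.03,-0.032,-0.005],0],
  [[-0.03,-0.032,0],0],
  [[-0.03,-0.032,0],0],
  [[-0.03,-0.032,0],0],
])

```text
clock: 31.25
eef_pos: [0.4707, -0.2327, 0.1655]
tcp_rot: [0.325, 0.946, 0.0, -0.0]
contact_force: [-0.0, 0.7, -4.7]
opening: 0.498
finger_force: 62.1
```

```bash
python3 - <<'E'
from h import *
plan([(478.7,-370,160,51.7,6)])
E
```

```text
at [ 470.7 -232.7  165.5] 52.1 tilt [-0.     0.001] t 31.25 open 0.498
[[[-0.015, -0.017, 0.001], np.float64(0.0)], [[-0.015, -0.017, 0.001], np.float64(0.0)], [[-0.015, -0.017, 0.001], np.float64(0.0)], [[-0.015, -0.017, 0.001], np.float64(0.0)], [[-0.015, -0.018, 0.001], np.float64(0.0)], [[-0.016, -0.017, 0.0], np.float64(0.01)]]
end [ 479.2 -369.9  160.5] 51.5
```

>>> jog_arm([
  [[-0.026,-0.029,0],0],
  [[-0.023,-0.026,0],0],
  [[-0.019,-0.021,0],0],
  [[-0.013,-0.015,0],0],
  [[-0.007,-0.008,0.001],0],
  [[-0.003,-0.004,0.001],0],
  [[0,0,0],0],
  [[0,0,0],0],
])

```text
clock: 32.25
eef_pos: [0.4801, -0.3678, 0.1631]
tcp_rot: [0.324, 0.946, 0.001, -0.0]
contact_force: [0.1, -0.6, -5.1]
opening: 0.493
finger_force: 62.0
```

```bash
python3 - <<'E'
from h import *
plan([(478.7,-370,60,51.7,8)])
for c in('top','wrist'):
    p=camera_params(c);im,d=grab_frame(c);cv2.imwrite(f'pics/{c}6.png',im);W=world(0,p,d)
    m=(W[...,2]>.15)&(W[...,2]<.176)&(np.hypot(W[...,0]-.479,W[...,1]+.37)<.04)
    if m.sum(): print(c,'head',m.sum(),rect(W[m][:,:2]))
    m=(W[...,2]>.036)&(W[...,2]<.048)&(np.hypot(W[...,0]-.515,W[...,1]+.325)<.14)
    print(c,'crate',rect(W[m][:,:2]),m.sum())
E
```

```text
at [ 480.1 -367.8  163.1] 52.2 tilt [-0.     0.001] t 32.25 open 0.493
[[[-0.0, -0.0, 0.013], np.float64(0.0)], [[-0.0, -0.0, 0.013], np.float64(0.0)], [[-0.0, -0.0, 0.013], np.float64(0.0)], [[-0.0, -0.001, 0.013], np.float64(0.0)], [[-0.0, -0.0, 0.013], np.float64(0.0)], [[-0.0, -0.001, 0.013], np.float64(0.0)], [[-0.0, -0.0, 0.013], np.float64(0.0)], [[-0.0, -0.001, 0.012], np.float64(0.01)]]
end [ 478.2 -370.2   60.1] 51.6
top head 150 [ 472.1 -356.9   58.2   20.5   42.5]
top crate [ 514.9 -325.   172.9  172.3  -82.7] 1442
wrist head 2267 [ 466.5 -358.8   70.    19.9   52. ]
wrist crate [ 510.8 -325.   172.3  172.   -82.6] 7541
```

View pics/wrist6.png

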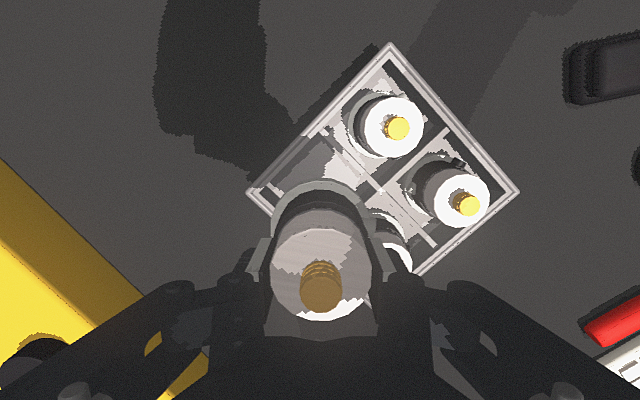

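The wrist view shows the held adapter at (320,280) over the crate. Three stored adapters are at (390,125), (455,195) and (395,245), and the empty cell lies below the held one. The walls from both cameras put the cell centre at about (479,-369.4), so I can descend.

>>> jog_arm([
  [[0,-0.001,0.01],0],
  [[0,-0.001,0.018],0],
  [[0,0,0.022],0],
  [[0,0,0.02],0],
  [[0,0,0.016],0],
  [[0,0,0.012],0],
  [[0,0,0.008],0],
  [[0,0,0.003],0],
])

```text
clock: 33.35
eef_pos: [0.4786, -0.3708, 0.054]
tcp_rot: [0.325, 0.946, -0.0, -0.0]
contact_force: [-0.6, 0.1, -4.5]
opening: 0.491
finger_force: 62.0
```

>>> jog_arm([
  [[0,0,0.001],0],
  [[0,0,0.001],0],
  [[0,0,0.001],0],
  [[0,0,0],0],
  [[0,0,0],0],
  [[0,0,0],0],
  [[0,0,0],0],
  [[0,0,0],0],
])

```text
clock: 34.35
eef_pos: [0.4786, -0.3707, 0.0512]
tcp_rot: [0.325, 0.946, -0.0, -0.0]
contact_force: [0.5, -0.4, -4.7]
opening: 0.494
finger_force: 62.0
```

```bash
python3 - <<'E'
from h import *
plan([(478.9,-369.4,46,51.7,5)])
E
```

```text
at [ 478.6 -370.7   51.2] 52.1 tilt [-0. -0.] t 34.35 open 0.494
[[[0.0, 0.0, 0.001], np.float64(0.0)], [[0.0, 0.0, 0.001], np.float64(0.0)], [[0.0, 0.0, 0.001], np.float64(0.0)], [[0.0, 0.001, 0.001], np.float64(0.0)], [[0.001, 0.0, 0.001], np.float64(0.01)]]
end [ 478.4 -369.3   46.2] 51.5
```

>>> jog_arm([
  [[0,0.001,0.001],0],
  [[0,0,0.001],0],
  [[0,0,0.001],0],
  [[0,0,0.001],0],
  [[0,0,0.001],0],
  [[0,0,0],0],
  [[0,0,0],0],
  [[0,0,0],0],
])

```text
clock: 35.35
eef_pos: [0.4792, -0.3699, 0.0463]
tcp_rot: [0.325, 0.946, 0.0, -0.0]
contact_force: [0.5, -0.2, -5.3]
opening: 0.49
finger_force: 62.1
```

Not touching the floor yet, so I'm lowering a little more.

>>> jog_arm([
  [[0,0,0.001],0],
  [[0,0,0],0],
  [[0,0,0.001],0],
  [[0,0,0],0],
  [[0,0,0],0],
  [[0,0,0],0],
  [[0,0,0],0],
  [[0,0,0],0],
])

```text
clock: 36.35
eef_pos: [0.4793, -0.37, 0.046]
tcp_rot: [0.325, 0.946, 0.001, 0.0]
contact_force: [-3.7, 4.4, 9.1]
opening: 0.496
finger_force: 63.4
```

>>> jog_arm([
  [[0,0,0],0],
  [[0,0,0],0],
  [[0,0,0],0],
  [[0,0,0],0],
  [[0,0,-0.01],0],
  [[0,0,-0.02],0],
  [[0,0,-0.035],0],
  [[0,0,-0.045],0],
], jaw=-0.3)

```text
clock: 37.35
eef_pos: [0.4789, -0.3697, 0.156]
tcp_rot: [0.325, 0.946, 0.0, -0.0]
contact_force: [1.2, 0.0, 0.3]
opening: 0.652
finger_force: 0.0
```

>>> jog_arm([
  [[0.02,0,-0.03],0],
  [[0.04,0.01,-0.01],0],
  [[0.04,0.02,0],0],
  [[0.04,0.02,0],0],
  [[0.04,0.02,0],0],
  [[0.03,0.01,0],0],
  [[0.01,0,0],0],
  [[0,0,0],0],
])

```text
clock: 38.35
eef_pos: [0.355, -0.1721, 0.1949]
tcp_rot: [0.325, 0.946, 0.001, 0.001]
contact_force: [1.2, -0.5, 0.6]
opening: 0.646
finger_force: 0.0
```

```bash
python3 - <<'E'
from h import *
P,th,M,o=pose();print(P.round(),o['opening'],o['clock'])
p=camera_params('top');im,d=grab_frame('top');packs(im,d,p);W=world(0,p,d);cv2.imwrite('pics/final.png',im)
for a,b in((.057,.076),(.076,.095)):
    m=((W[...,2]>a)&(W[...,2]<b)).astype(np.uint8); n,l,s,c=cv2.connectedComponentsWithStats(m)
    [print(np.round(c[i]),s[i,4],rect(W[l==i][:,:2]),W[l==i][:,2].mean().round(4)) for i in range(1,n) if 30<s[i,4]<600 and c[i][0]>280 and c[i][1]>170]
E
```

```text
[ 355. -172.  195.] 0.6462751385807486 38.35
[173. 200.] n 654 z 32.6 rect [563.7 348.2  84.1  41.3  -0.7]
[205. 201.] n 646 z 32.5 rect [561.1 274.6  83.2  40.9  -2.1]
[237. 202.] n 635 z 32.7 rect [559.2 200.6  84.   41.1  -2.1]
[170. 242.] n 684 z 32.4 rect [464.1 349.8  84.5  41.1  -1.6]
[202. 244.] n 662 z 32.4 rect [460.8 278.2  83.   41.4  -1.2]
[234. 245.] n 659 z 32.7 rect [459.1 204.1  83.7  40.7  -1.8]
[481. 203.] 277 [ 558.9 -358.2   43.    42.6  -78.3] 0.0706
[447. 207.] 273 [ 548.5 -279.9   42.5   41.7   40.7] 0.0709
[488. 237.] 287 [ 481.9 -369.4   43.3   41.9  -20.8] 0.071
[453. 241.] 285 [ 470.3 -290.1   42.3   42.2   -0.5] 0.0708
[341. 299.] 276 [342.9 -41.5  42.3  41.7   1.2] 0.0666
[485. 202.] 55 [ 558.9 -358.4   15.6   15.5  -48.1] 0.0844
[450. 206.] 54 [ 549.1 -280.3   15.9   15.2  -42.2] 0.0848
[624. 224.] 368 [ 512.8 -667.6   55.6   51.5    1.1] 0.0902
[491. 237.] 54 [ 481.4 -369.2   15.2   13.5   27.9] 0.0846
[456. 241.] 51 [ 470.4 -290.9   16.    14.7   27.9] 0.0848
[617. 251.] 372 [ 452.6 -647.3   54.    53.1   14.8] 0.0901
[342. 300.] 48 [341.9 -41.7  15.   13.3  -1.6] 0.0802
[628. 319.] 144 [ 305.3 -667.9   42.1   39.    13.2] 0.0792
[630. 347.] 101 [ 244.5 -664.2   44.6   19.    84.7] 0.0808
```

View pics/final.png

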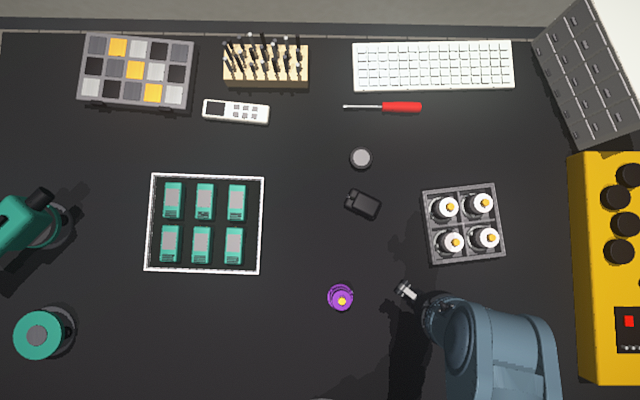

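The final view shows six packs in a neat 2x3 grid in the tray. The placed row is at (170,242), (202,244) and (234,245), within about 1.5 mm of its targets. The adapter stands in the former empty cell at (486,238), level with the three stored ones. The bystanders and the purple look-alike haven't moved, and the arm is clear.

```bash
python3 -c "
from cell import *
print(sign_off())"
```

```text
the job is handed in; nothing more can be done
None
```

The three packs now form the tray's second row, each within about 1.5 mm of its place, the adapter stands upright in the crate's formerly empty cell, and I handed the job in at about 38 s on the robot's clock.

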